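Set the lot wheel of the batch coder and stamp

TASK

Set the batch coder on the packing bench: with a fingertip, flick the edge of the larger toothed wheel anticlockwise (seen from above), click by click, until the tooth with the upright pin has clicked into place at the fixed pointer, not one click further. Then press the round plunger all the way down and let it come back up. Work by touch and push alone, with the fingers only: leave the small wheel as it is, and the jars and bottle around the coder standing where they are, not lifted.

Things in the scene. Friction and masses are not known exactly. Their poses are not given: they have to be found in the camera images.
- coder: Batch coder: grey metal box 150 (x) x 230 (y) x 40 mm high, screwed to the bench. Origin: centre of its underside, z up, front face at -x. On its deck, x, y from the origin in mm: large wheel axis (-45, 35), pointer post (36, 35; 20 x 14, top 62 above the bench), plunger (40, -55), small wheel axis (-35, -72).
- wheel (a joint): Turn of the large wheel, rad, growing anticlockwise from above. 0: pin at the pointer; it starts 2, 3 or 4 clicks short. A click is 45 degrees (0.785). A ratchet lets it turn only anticlockwise: let go before about 20 degrees it springs back; pushed 35 to 60 degrees and let go, it settles on the next click (within 0.05 rad). The push at a tooth takes about 2 to 7 N.
- wheel_axis (a point): Centre of the large wheel's top face, 60 mm above the bench. A level black star 46 to 60 mm above the bench, 6 mm above the deck: hub radius 34 mm, eight straight radial teeth out to radius 54 mm, each 8 mm wide, 45 degrees apart, at rest along the coder's x, y and diagonals. It overhangs the coder's front by 24 mm. Gaps between the teeth are open above and outside, 30 mm wide near the tips.
- wheel_pin (a point): Top of the steel pin that stands up from one tooth of the large wheel: 8 mm across, 16 mm high (top 76 mm above the bench), 45 mm from the wheel's axis. It turns with the wheel.
- pointer_tip (a point): Top of the tip of the fixed steel pointer on the deck, 64 mm from the large wheel's axis in the coder's +x direction, 62 mm above the bench, pointing at the wheel.
- plunger (a joint): Travel of the plunger in m: 0 up, 0.008 fully down. It springs back up when let go; pressing it takes 2 N at first and 6 N fully down.
- plunger_top (a point): Centre of the plunger's flat round top, black, 32 mm across, in a low round steel collar; up, its top is 64 mm above the bench, 12 mm above the collar. It moves down with the plunger.
- small_wheel (a joint): Turn of the small wheel in rad, 0 at the start; it turns freely with a little friction and must be left alone.
- small_axis (a point): Centre of the small wheel's top face, 58 mm above the bench: a black star with six teeth out to radius 26 mm, 46 to 58 mm above the bench.
- deck_jar: Small amber jar standing loose on the coder's deck at its back left corner: 40 mm across, 48 mm high, its origin at the centre of its underside. Leave it.
- jar_right: Amber jar on the bench to the right (-y side) of the coder: 60 mm across, 80 mm high, its origin at the centre of its underside. Leave it.
- jar_left: Clear jar on the bench to the left (+y side) of the coder: 66 mm across, 75 mm high, its origin at the centre of its underside. Leave it.
- syrup: Amber bottle on the bench behind the coder: 54 mm across, 150 mm high, its origin at the centre of its underside. Leave it.
Not all that is in view belongs to the job. Leave any pink look-alike of the jar_left alone.

How it is judged:
By the outcome, as a careful person would: the job done as asked, in the order asked, and still so for the second after the job is handed in, with the robot touching nothing.
It also fails if it takes over 64 s, if anything falls off the work surface, if the arm or the gripper's body presses on something with over 40 N, if the wrist force passes 120 N, or if a joint passes its speed limit or range.

ROBOT

A 6-joint arm with a two-finger parallel gripper is mounted at the origin on the work surface. World frame = base frame: x ahead of the robot, y to its left, z up, the work surface at z = 0. Lengths are in m, angles in rad, forces in N, time in s.
With the tool pointing down it reaches from about 0.35 to 0.975 m from the base axis. Payload 4.9 kg.
Tool frame: the origin (TCP) lies at the very end of the fingers, on their centre line; the grasp point (between the pads) lies 19 mm behind it; z points along the fingers, y is the line along which they close (so a half turn about z gives the same grasp; the last joint's range is limited). The gripper opens to 85 mm and grips with 20 to 120 N. Pads are 22 mm wide; open, the fingers measure 114 mm over their backs; the gripper's body (76 mm by 85 mm) begins 54 mm behind the grasp point. The pads swing forward as they close: fully open they stand 13 mm farther back than shut.
Start: joints at [1.177, 0.053, 1.613, -0, 1.476, -0.119], TCP at [0.17, 0.602, 0.231] pointing down, gripper open.
Joint ranges: [-3.01, 3.01], [-1.01, 2.22], [0.06, 2.58], [-1.02, 4.17], [0.09, 2.62], [-3.14, 3.14]. Speed limits (rad/s): [2.57, 2.57, 3.14, 3.14, 3.14, 3.14].

INTERFACE

Orientations are given as a unit quaternion [w, x, y, z].
In Python, from plant import state, optics, ticket, nets gives the robot as it stands. The module is installed in compiled form; this text tells all that it offers.
- The arm moves only by the shell command python3 -m inch 'ROWS' [OPENING]. ROWS is JSON, a list of rows, each an object of numbers: "dx", "dy", "dz": the shift along the tool's x, y, z as a fraction of full scale; "rx", "ry", "rz": the turn, a rotation vector about the tool's x, y, z as a fraction of full scale. In form: [{"dx": .., "dy": .., "dz": .., "rx": .., "ry": .., "rz": ..}, ...]. A call has 1 to 5 rows; each row is the pose to reach, as a shift and turn from the pose commanded when the call began, along the tool's axes at that moment; what a row does not reach only later rows make up. Full scale, the value 1, is 0.8 m for a shift and 1.5 rad for a turn. A row lasts 1/10 s, in which the tool goes at most 50 mm and 8.59 degrees, less where a joint would pass 70% of its speed; a pose out of reach is approached as far as the arm can. A call with a number of a shift or a turn outside -1 to 1 is refused whole. A call with a gripper value outside its range is refused whole. OPENING is the opening, from -1 (shut) to 1 (fully open), set as the call begins (- or left out, the last holds). The fingers move at their own pace and stop on an object; the grip force is fixed at half the most. Time passes only in rows, so rows that repeat a pose let the fingers close. It gives the time, the measured TCP pose, the force, the opening and the grip force at its end, in the units of the state.
- state(): the state, without advancing time (a new reading comes with each control period).
- optics.grab_frame(name): name is "scene" or "top" or "wrist"; returns the picture (480x640x3 uint8, red, green, blue); there is no depth.
- optics.camera_info(name): a dict with "fx", "fy", "cx", "cy" (pixels), "R" (3x3) and "t" (3): a world point X has camera coordinates R X + t. Camera axes: x right, y down, z forward; pixel columns grow to the right and rows downward; lengths in m; the calibration is good to about 2 mm. A picture is of the moment at which its call begins: read the wrist's pose just before it. camera_info takes no time and is no camera call; for the wrist camera it gives the pose at the moment of the call.
- ticket.job_done(): hands the job in; it is judged then, once.
Trained networks look in the newest picture that a camera, given by its name, has taken for a name from the list of things; names that differ only in an ending like _2 or _b are one class to them, and where a whole thing is asked for, a point or a joint stands for the part that bears it (a point fixed in the world has none). Each returns a list of dicts, best first, with "confidence" (0 to 1); they miss things now and then, are a little off and sometimes report something else, mostly with a low value. They report only what shows in the picture. A call takes as long as a camera call. They do not tell look-alikes from the thing itself.
- nets.boxes_of(camera, name): "bbox" ([centre column, centre row, width, height] in pixels, round what is visible of it).
- nets.outline_of(camera, name): "pixels" (480x640 bool, what is visible of it) and "bbox" ([centre column, centre row, width, height] in pixels, round what is visible of it).
The state is a dict: "time": time; "joint_pos": joint angles; "joint_vel": joint speeds; "joint_efforts": joint torques, N m; "tool_pos": TCP position; "tool_rot": TCP orientation; "contact_force": force on the tool from outside, world axes, zero at the start; "ft_torque": the same for the moment, N m; "gripper_width": opening from 0.0 (shut) to 1.0 (fully open); "grasp_force": force on a finger pad.
Only numpy, scipy, OpenCV 4.12 (cv2) and the standard library are available. Lean on these libraries where they do the work, as an engineer would, in place of code of your own. Each camera call takes 0.05 s, during which the arm holds its last target. There are 200 camera calls.

## Working session

There is one attempt and no reset: what is moved stays moved. The work goes in short steps, Python scripts to look and compute and a shell command to move; the robot and the scene stay as the last step left them, time stands still between calls to the robot, and variables do not carry over. Pictures are saved under pics/ and viewed, at most 10 in all, crops included, and the job is handed in when it is done.

```bash
mkdir -p pics
cat > h.py <<'E'
import numpy as np, cv2
from plant import state, optics, ticket, nets
def ray(cam,u,v,z):
    c=optics.camera_info(cam);R=np.array(c["R"]);t=np.array(c["t"])
    d=R.T@np.array([(u-c["cx"])/c["fx"],(v-c["cy"])/c["fy"],1.]);o=-R.T@t
    return o+d*(z-o[2])/d[2]
def proj(cam,X):
    c=optics.camera_info(cam);p=np.array(c["R"])@np.array(X)+np.array(c["t"])
    return c["fx"]*p[0]/p[2]+c["cx"],c["fy"]*p[1]/p[2]+c["cy"]
def snap(cam,name,box=None,s=1):
    im=optics.grab_frame(cam)[:,:,::-1]
    if box: im=im[box[1]:box[3],box[0]:box[2]]
    if s!=1: im=cv2.resize(im,None,fx=s,fy=s,interpolation=cv2.INTER_CUBIC)
    cv2.imwrite("pics/"+name,im)
E
python3 - <<'E'
from h import *
s=state();print(s["tool_pos"],s["tool_rot"],s["time"])
a=optics.grab_frame("top");b=optics.grab_frame("scene")
cv2.imwrite("pics/a.png",a[:,:,::-1]);cv2.imwrite("pics/b.png",b[:,:,::-1])
for n,z in [("coder",.04),("wheel",.06),("wheel_pin",.076),("plunger_top",.064),("small_wheel",.058),("deck_jar",.08),("jar_left",.07),("jar_right",.08),("syrup",.15)]:
    for d in nets.boxes_of("top",n)[:2]: print(n,round(d["confidence"],2),np.round(d["bbox"]),ray("top",*d["bbox"][:2],z).round(3))
E
```

```text
[0.16935219 0.60096289 0.23003044] [-2.68952339e-04  1.36943990e-01  9.90578225e-01 -1.02573008e-03] 0.0
coder 0.94 [326. 251. 128.  97.] [0.606 0.012 0.04 ]
coder 0.42 [278. 226.  23.  23.] [0.653 0.107 0.04 ]
wheel 0.68 [312. 272.  51.  56.] [0.562 0.037 0.06 ]
wheel 0.18 [276. 228.  24.  23.] [0.645 0.108 0.06 ]
wheel_pin 0.74 [309. 272.  58.  53.] [0.56  0.043 0.076]
wheel_pin 0.44 [352. 221.  17.  12.] [ 0.661 -0.035  0.076]
plunger_top 0.71 [354. 154.  30.  49.] [ 0.796 -0.039  0.064]
plunger_top 0.48 [348. 221.  18.  17.] [ 0.662 -0.029  0.064]
small_wheel 0.54 [364. 259.  25.  27.] [ 0.59  -0.062  0.058]
small_wheel 0.36 [356. 154.  26.  45.] [ 0.8   -0.043  0.058]
deck_jar 0.86 [278. 228.  23.  24.] [0.643 0.104 0.08 ]
deck_jar 0.72 [412. 215.  33.  36.] [ 0.674 -0.15   0.08 ]
jar_left 0.83 [233. 323.  40.  32.] [0.465 0.18  0.07 ]
jar_left 0.71 [219. 259.  36.  35.] [0.581 0.211 0.07 ]
jar_right 0.66 [414. 215.  32.  37.] [ 0.675 -0.153  0.08 ]
syrup 0.9 [354. 155.  31.  44.] [ 0.765 -0.03   0.15 ]
```

View pics/a.png

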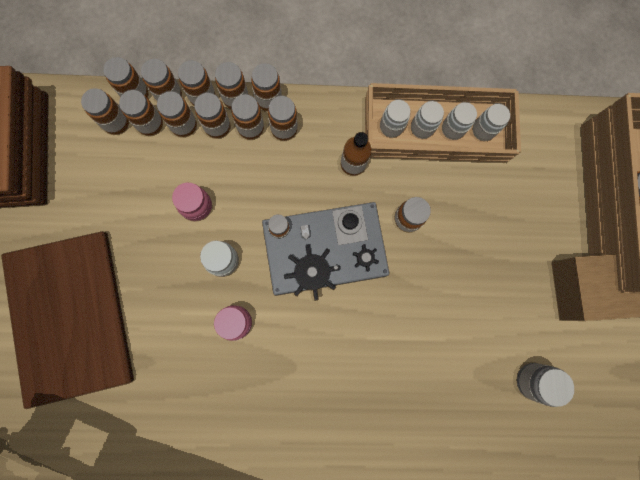

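The top view shows the coder at (326,250), turned a few degrees. Its large wheel is at (312,272), the pointer at (306,231), the plunger at (350,222) and the small wheel at (365,258). The clear jar_left is at (219,259), and its pink look-alikes are at (233,323) and (192,201). The large wheel at (312,272) is the one to turn: it is the bigger star with the pin and it overhangs the front. I'll enlarge that area to confirm it and find the pin.

Run:
```python
from h import *
snap("top","c.png",(250,190,400,310),5)
P=[ray("top",*q,.04)[:2] for q in [(379,204),(263,218),(273,294),(388,278)]]
c=np.mean(P,0)
e=(P[0]-P[3]+P[1]-P[2]);th=np.arctan2(e[1],e[0])
e2=(P[1]-P[0]+P[2]-P[3]);th2=np.arctan2(-e2[0],e2[1])
print(np.round(P,3),c,th,th2)
```

```text
[[ 0.704 -0.093]
 [ 0.668  0.136]
 [ 0.521  0.111]
 [ 0.557 -0.111]] [0.61235033 0.01097153] 0.14547125633909969 0.15722541395915873
```

View pics/c.png

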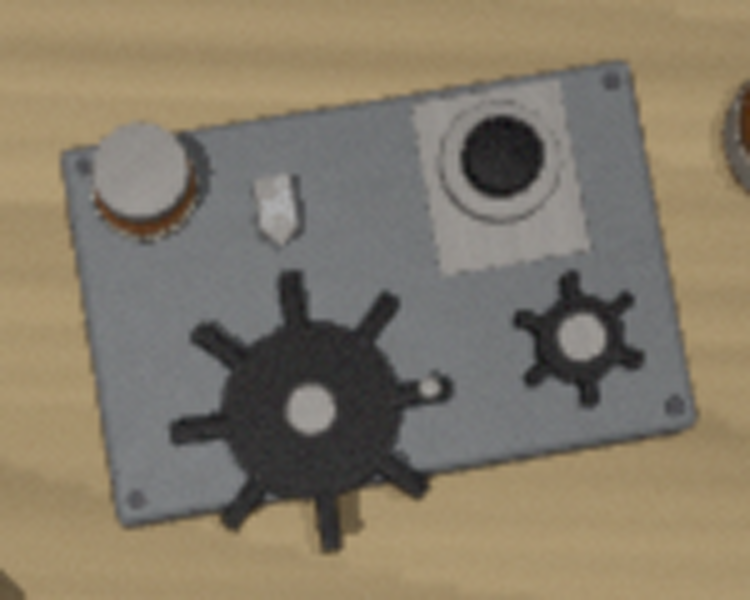

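The crop confirms the large wheel at (311,409), with its pin on the coder's -y tooth at (430,385). The pointer tip at (280,245) is on the coder's +x side, so the pin is 90°, or 2 clicks, short. The plunger is at (502,156).

Plan: with the gripper shut, push the front (-x) tooth about 46° anticlockwise with the tool turning about the wheel axis, and do this twice.

```bash
cat >> h.py <<'E'
from scipy.spatial.transform import Rotation as Ro
def pose():
    s=state();q=s["tool_rot"];return np.array(s["tool_pos"]),Ro.from_quat([q[1],q[2],q[3],q[0]])
def rel(X,yh): # target TCP, heading (deg) of tool y, tool down -> fractions
    p,R=pose();y=np.array([np.cos(np.radians(yh)),np.sin(np.radians(yh)),0]);z=np.array([0,0,-1.]);x=np.cross(y,z)
    T=Ro.from_matrix(np.c_[x,y,z])
    return (R.inv().apply(np.array(X)-p)/.8).round(4),((R.inv()*T).as_rotvec()/1.5).round(4)
E
python3 - <<'E'
from h import *
L=lambda u,v,z:ray("top",250+u/5,190+v/5,z)[:2]
img=np.array([L(628,62,.04),L(62,152,.04),L(125,522,.04),L(695,432,.04),L(311,409,.062),L(502,156,.064),L(582,336,.06),L(280,245,.061)])
mod=np.array([[.075,-.115],[.075,.115],[-.075,.115],[-.075,-.115],[-.045,.035],[.04,-.055],[-.035,-.072],[.019,.035]])
a,b=mod-mod.mean(0),img-img.mean(0)
th=np.arctan2((a[:,0]*b[:,1]-a[:,1]*b[:,0]).sum(),(a*b).sum())
R=np.array([[np.cos(th),-np.sin(th)],[np.sin(th),np.cos(th)]]);c=img.mean(0)-R@mod.mean(0)
print(np.degrees(th),c,(img-(mod@R.T+c)).round(4))
W=R@[-.045,.035]+c;P=R@[.04,-.055]+c;print("W",W,"P",P)
F=W+R@[-.0545,.018];print("F",F)
print(rel([*F,.16],np.degrees(th)))
E
```

```text
10.868406139828853 [0.61309379 0.01185007] [[-0.0016  0.0011]
 [-0.0015 -0.0017]
 [ 0.0021 -0.0034]
 [-0.0013  0.0025]
 [ 0.0007 -0.0003]
 [-0.0005  0.001 ]
 [ 0.0015 -0.0002]
 [ 0.0005  0.001 ]]
W [0.56230157 0.03773734] P [ 0.66274677 -0.03462123]
F [0.50538518 0.04513828]
(array([-0.5927, -0.5555,  0.0892]), array([ 0.    , -0.    ,  0.7375]))
```

```bash
python3 -m inch '[{"dx":-0.2,"dy":-0.187,"rz":0.38},{"dx":-0.2,"dy":-0.187,"rz":0.38},{"dx":-0.2,"dy":-0.187,"rz":0.38},{"dx":-0.2,"dy":-0.187,"rz":0.38},{"dx":-0.2,"dy":-0.187,"rz":0.38}]' -1; python3 -c "
from h import *
print(rel([.5054,.0451,.16],10.87))"
```

```text
(array([-0.5928, -0.5555,  0.0892]), array([ 0.    , -0.    ,  0.7375]))validation failed for argument at $[0]...
```

```bash
python3 -m inch '[{"dx":-0.2,"dy":-0.187,"dz":0,"rx":0,"ry":0,"rz":0.38},{"dx":-0.2,"dy":-0.187,"dz":0,"rx":0,"ry":0,"rz":0.38},{"dx":-0.2,"dy":-0.187,"dz":0,"rx":0,"ry":0,"rz":0.38},{"dx":-0.2,"dy":-0.187,"dz":0,"rx":0,"ry":0,"rz":0.38},{"dx":-0.2,"dy":-0.187,"dz":0,"rx":0,"ry":0,"rz":0.38}]' -1; python3 -c "
from h import *
print(rel([.5054,.0451,.16],10.87))"
```

```text
time: 1.1
tool_pos: [0.2845, 0.4113, 0.2314]
tool_rot: [0.001, 0.412, 0.911, 0.0]
contact_force: [-0.3, -0.3, 0.4]
gripper_width: 0.142
grasp_force: 0.0
(array([-0.5261, -0.0948,  0.0898]), array([0.0005, 0.0006, 0.3542]))
```

```bash
python3 -m inch '[{"dx":-0.28,"dy":-0.05,"dz":0,"rx":0,"ry":0,"rz":0.354},{"dx":-0.28,"dy":-0.05,"dz":0,"rx":0,"ry":0,"rz":0.354},{"dx":-0.28,"dy":-0.05,"dz":0,"rx":0,"ry":0,"rz":0.354},{"dx":-0.28,"dy":-0.05,"dz":0,"rx":0,"ry":0,"rz":0.354},{"dx":-0.28,"dy":-0.05,"dz":0,"rx":0,"ry":0,"rz":0.354}]' -1; python3 -c "
from h import *
print(rel([.5054,.0451,.16],10.87))"
```

```text
time: 1.6
tool_pos: [0.4031, 0.2173, 0.2317]
tool_rot: [0.001, 0.637, 0.771, 0.0]
contact_force: [0.2, 0.6, 1.1]
gripper_width: -0.003
grasp_force: 0.0
(array([-0.2356,  0.0846,  0.0898]), array([0.0008, 0.0004, 0.0007]))
```

```bash
python3 -m inch '[{"dx":-0.236,"dy":0.085,"dz":0.09,"rx":0,"ry":0,"rz":0},{"dx":-0.236,"dy":0.085,"dz":0.09,"rx":0,"ry":0,"rz":0},{"dx":-0.236,"dy":0.085,"dz":0.09,"rx":0,"ry":0,"rz":0},{"dx":-0.236,"dy":0.085,"dz":0.09,"rx":0,"ry":0,"rz":0},{"dx":-0.236,"dy":0.085,"dz":0.09,"rx":0,"ry":0,"rz":0}]' -1
python3 - <<'E'
from h import *
print(rel([.5054,.0451,.05],10.87),state()["time"])
snap("wrist","d.png")
print(proj("wrist",[.5623,.0377,.06]), proj("wrist",[.5054,.0451,.05]))
E
```

```text
time: 2.1
tool_pos: [0.5054, 0.0446, 0.1574]
tool_rot: [-0.001, 0.637, 0.771, -0.001]
contact_force: [-1.0, 0.3, 0.6]
gripper_width: -0.004
grasp_force: 0.0
(array([0.0006, 0.0004, 0.1342]), array([-0.0018,  0.0002,  0.0006])) 2.1
(np.float64(402.0902849446795), np.float64(271.5931350946949)) (np.float64(318.6695857262989), np.float64(240.922037929103))
```

View pics/d.png

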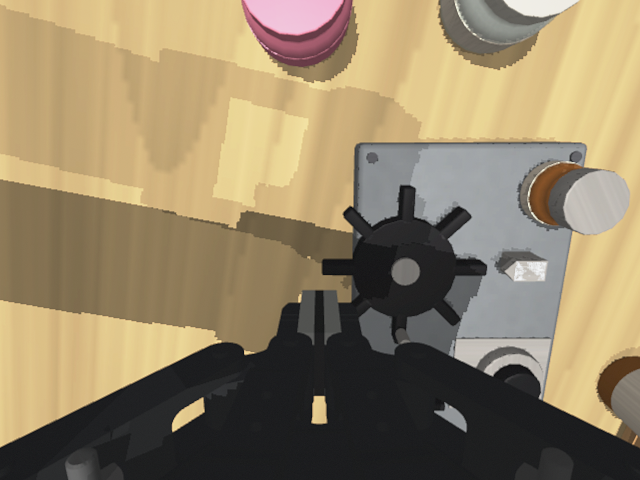

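The wrist view shows the hub at (404,271), 2 px from where I predicted it. The front tooth tip is at (323,267), and my target (319,241) lies in the gap beside it. The fingertips are slim, so I'll go 3 mm further in and descend.

```bash
python3 -m inch '[{"dx":0.0005,"dy":0.004,"dz":0.06,"rx":0,"ry":0,"rz":0},{"dx":0.0005,"dy":0.004,"dz":0.11,"rx":0,"ry":0,"rz":0},{"dx":0.0005,"dy":0.004,"dz":0.134,"rx":0,"ry":0,"rz":0},{"dx":0.0005,"dy":0.004,"dz":0.134,"rx":0,"ry":0,"rz":0}]' -1
cat > arc.py <<'E'
from h import *
import sys
W=np.array([.5632,.0377]) if len(sys.argv)<2 else np.array(eval(sys.argv[1]))
p,R=pose();y=R.apply([0,1,0]);yh=np.degrees(np.arctan2(y[1],y[0]))
print("pos",p.round(4),"yh",yh,"rel W",(p[:2]-W).round(4))
for d in range(8,57,8):
    a=np.radians(d);M=np.array([[np.cos(a),-np.sin(a)],[np.sin(a),np.cos(a)]])
    q=W+M@(p[:2]-W);r=rel([*q,.05],yh+d);print(d,r[0],r[1][2])
E
python3 arc.py
```

```text
time: 2.55
tool_pos: [0.505, 0.0504, 0.049]
tool_rot: [-0.003, 0.634, 0.773, -0.002]
contact_force: [-0.7, -0.9, 0.5]
gripper_width: -0.002
grasp_force: 0.0
pos [0.505  0.0504 0.049 ] yh 11.24829278983021 rel W [-0.0582  0.0127]
8 [-0.0098 -0.0035 -0.0012] -0.0931
16 [-0.02   -0.0056 -0.0012] -0.1862
24 [-0.0303 -0.0062 -0.0012] -0.2793
32 [-0.0407 -0.0054 -0.0013] -0.3723
40 [-0.0508 -0.0031 -0.0013] -0.4654
48 [-0.0606  0.0005 -0.0014] -0.5585
56 [-0.0697  0.0055 -0.0014] -0.6516
```

```bash
python3 -m inch '[{"dx":0,"dy":0,"dz":0,"rx":0,"ry":0,"rz":0},{"dx":0,"dy":0,"dz":0,"rx":0,"ry":0,"rz":0}]' -1; python3 -c "
from h import *
print(proj('wrist',[.5632,.0377,.06]))
snap('wrist','e.png')"
```

```text
time: 2.75
tool_pos: [0.5098, 0.0496, 0.0546]
tool_rot: [0.002, 0.635, 0.773, 0.001]
contact_force: [-0.1, 0.4, 0.6]
gripper_width: -0.002
grasp_force: 0.0
(np.float64(442.6981629041803), np.float64(366.85006665331866))
```

View pics/e.png

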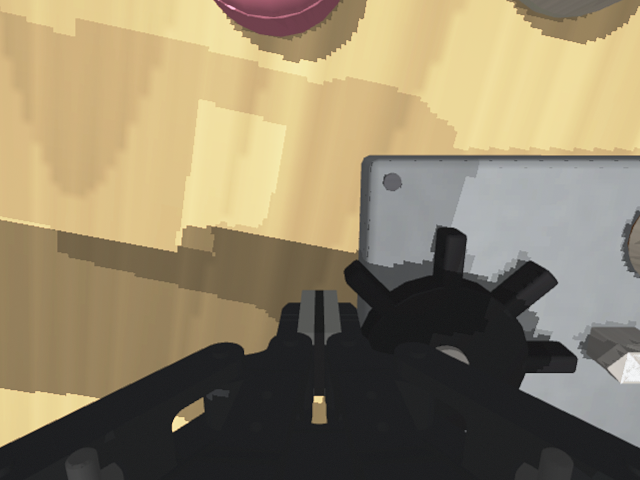

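The fingertips at (319,292) are in the gap, with the front tooth hidden beneath the fingers and the hub at about (455,358). The pose readings vary by several mm, so I'll see how much of that is noise.

```bash
for i in 1 2 3; do python3 -m inch '[{"dx":0,"dy":0,"dz":0,"rx":0,"ry":0,"rz":0}]' -1 | sed -n 1,4p; done; python3 -c "
from h import *
print(state()['tool_pos'],state()['joint_vel'])"
```

```text
time: 2.9
tool_pos: [0.5095, 0.0492, 0.0541]
tool_rot: [0.001, 0.635, 0.773, 0.001]
contact_force: [0.3, 0.3, 0.4]
time: 3.0
tool_pos: [0.5089, 0.0491, 0.0533]
tool_rot: [0.001, 0.635, 0.773, 0.001]
contact_force: [-0.7, -0.9, 0.5]
time: 3.1
tool_pos: [0.5085, 0.049, 0.0527]
tool_rot: [0.0, 0.635, 0.773, 0.0]
contact_force: [-0.3, 0.5, 0.6]
[0.50847218 0.0489845  0.05267808] [-0.00115233  0.00497358  0.00299062 -0.00013902 -0.00032436  0.0012122 ]
```

```bash
python3 arc.py '[.563,.0377]'
```

```text
pos [0.5085 0.049  0.0527] yh 11.167659546016704 rel W [-0.0545  0.0113]
8 [-0.0092 -0.0031  0.0033] -0.0931
16 [-0.0187 -0.005   0.0033] -0.1862
24 [-0.0284 -0.0055  0.0033] -0.2793
32 [-0.0381 -0.0046  0.0034] -0.3723
40 [-0.0476 -0.0024  0.0034] -0.4654
48 [-0.0566  0.0011  0.0034] -0.5585
56 [-0.0651  0.0059  0.0034] -0.6516
```

```bash
python3 -m inch '[{"dx":-0.0092,"dy":-0.0031,"dz":0,"rx":0,"ry":0,"rz":-0.093},{"dx":-0.0187,"dy":-0.005,"dz":0,"rx":0,"ry":0,"rz":-0.186},{"dx":-0.0284,"dy":-0.0055,"dz":0,"rx":0,"ry":0,"rz":-0.279},{"dx":-0.0381,"dy":-0.0046,"dz":0,"rx":0,"ry":0,"rz":-0.372},{"dx":-0.0476,"dy":-0.0024,"dz":0,"rx":0,"ry":0,"rz":-0.465}]' -1;python3 -m inch '[{"dx":0,"dy":0,"dz":0,"rx":0,"ry":0,"rz":0},{"dx":0,"dy":0,"dz":0,"rx":0,"ry":0,"rz":0}]' -1;  python3 arc.py '[.563,.0377]'
python3 - <<'E'
from h import *
snap("wrist","f.png")
E
```

```text
time: 3.6
tool_pos: [0.5136, 0.0113, 0.0522]
tool_rot: [-0.0, 0.33, 0.944, 0.0]
contact_force: [-0.0, 0.4, -0.9]
gripper_width: -0.002
grasp_force: 0.1
time: 3.8
tool_pos: [0.5136, 0.0113, 0.0521]
tool_rot: [-0.0, 0.334, 0.942, 0.0]
contact_force: [0.2, 0.2, 0.9]
gripper_width: 0.002
grasp_force: 0.0
pos [0.5136 0.0113 0.0521] yh 50.945951711004206 rel W [-0.0494 -0.0264]
8 [-0.0093 -0.0031  0.0026] -0.0931
16 [-0.0189 -0.005   0.0026] -0.1862
24 [-0.0286 -0.0055  0.0026] -0.2793
32 [-0.0383 -0.0046  0.0026] -0.3723
40 [-0.0479 -0.0023  0.0026] -0.4654
48 [-0.057   0.0012  0.0026] -0.5585
56 [-0.0655  0.006   0.0026] -0.6516
```

View pics/f.png

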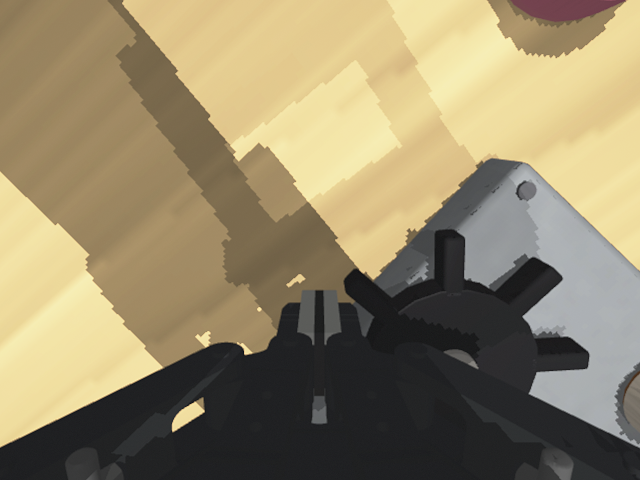

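The image shows the teeth in almost the same place relative to the gripper as before, but the eightfold symmetry makes that ambiguous. I'll check the pin from outside.

Run:
```python
from h import *
a=optics.grab_frame("top")[:,:,::-1];b=optics.grab_frame("scene")[:,:,::-1]
a=cv2.resize(a[200:310,260:400],(400,314),interpolation=cv2.INTER_CUBIC)
u,v=map(int,proj("scene",[.563,.0377,.06]));print(u,v)
b=cv2.resize(b[max(0,v-50):v+50,max(0,u-64):u+64],(400,314),interpolation=cv2.INTER_CUBIC)
cv2.imwrite("pics/g.png",np.hstack([a,b]))
```

```text
312 207
```

View pics/g.png

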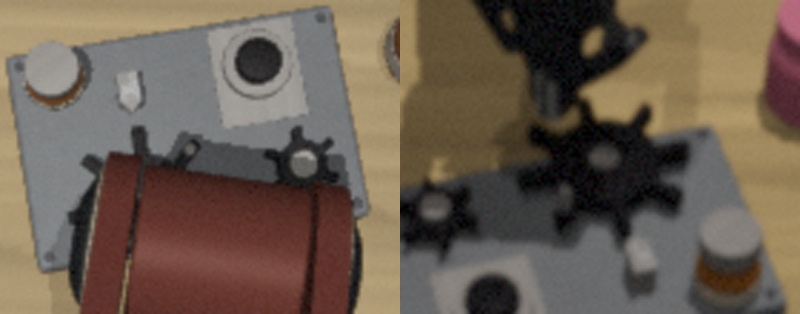

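The top crop shows the pin at (190,150), on the diagonal tooth beside the pointer, about 45° short. The scene crop agrees, so the first click is done and exactly one remains. I'll lift out and go back to the start gap.

```bash
python3 -m inch '[{"dx":0,"dy":0,"dz":-0.04,"rx":0,"ry":0,"rz":0},{"dx":0,"dy":0,"dz":-0.065,"rx":0,"ry":0,"rz":0},{"dx":0,"dy":0,"dz":-0.065,"rx":0,"ry":0,"rz":0}]' -1; python3 -c "
from h import *
print(rel([.5085,.0485,.105],10.9))"
```

```text
time: 4.25
tool_pos: [0.5161, 0.0113, 0.1077]
tool_rot: [0.003, 0.333, 0.943, 0.001]
contact_force: [0.2, 0.2, 0.3]
gripper_width: -0.002
grasp_force: 0.0
(array([0.0366, 0.0303, 0.0033]), array([0.0037, 0.0028, 0.4677]))
```

```bash
python3 -m inch '[{"dx":0.034,"dy":0.032,"dz":0,"rx":0,"ry":0,"rz":0.465},{"dx":0.034,"dy":0.032,"dz":0,"rx":0,"ry":0,"rz":0.465},{"dx":0.034,"dy":0.032,"dz":0,"rx":0,"ry":0,"rz":0.465},{"dx":0.034,"dy":0.032,"dz":0,"rx":0,"ry":0,"rz":0.465},{"dx":0.034,"dy":0.032,"dz":0,"rx":0,"ry":0,"rz":0.465}]' -1; python3 -m inch '[{"dx":0,"dy":0,"dz":0,"rx":0,"ry":0,"rz":0},{"dx":0,"dy":0,"dz":0,"rx":0,"ry":0,"rz":0}]' -1;python3 -c "
from h import *
print(rel([.5085,.0485,.052],10.9))"
```

```text
time: 4.75
tool_pos: [0.5076, 0.0486, 0.1027]
tool_rot: [-0.001, 0.637, 0.771, -0.001]
contact_force: [0.6, -0.7, -0.9]
gripper_width: 0.001
grasp_force: 0.0
time: 4.95
tool_pos: [0.508, 0.0484, 0.1032]
tool_rot: [-0.001, 0.634, 0.773, -0.0]
contact_force: [0.9, -0.0, -0.4]
gripper_width: 0.003
grasp_force: 0.0
(array([-0.0001,  0.0008,  0.064 ]), array([-0.0009, -0.0002,  0.0044]))
```

Same position as before the first push. I'll descend and repeat the same 40° arc, which gave exactly one click.

```bash
python3 -m inch '[{"dx":0,"dy":0.001,"dz":0.035,"rx":0,"ry":0,"rz":0},{"dx":0,"dy":0.001,"dz":0.064,"rx":0,"ry":0,"rz":0},{"dx":0,"dy":0.001,"dz":0.064,"rx":0,"ry":0,"rz":0},{"dx":0,"dy":0.001,"dz":0.064,"rx":0,"ry":0,"rz":0},{"dx":0,"dy":0.001,"dz":0.064,"rx":0,"ry":0,"rz":0}]' -1 && python3 -m inch '[{"dx":-0.0092,"dy":-0.0031,"dz":0,"rx":0,"ry":0,"rz":-0.093},{"dx":-0.0187,"dy":-0.005,"dz":0,"rx":0,"ry":0,"rz":-0.186},{"dx":-0.0284,"dy":-0.0055,"dz":0,"rx":0,"ry":0,"rz":-0.279},{"dx":-0.0381,"dy":-0.0046,"dz":0,"rx":0,"ry":0,"rz":-0.372},{"dx":-0.0476,"dy":-0.0024,"dz":0,"rx":0,"ry":0,"rz":-0.465}]' -1;python3 -m inch '[{"dx":0,"dy":0,"dz":0,"rx":0,"ry":0,"rz":0},{"dx":0,"dy":0,"dz":0,"rx":0,"ry":0,"rz":0}]' -1;  python3 - <<'E'
from h import *
a=optics.grab_frame("top")[:,:,::-1];b=optics.grab_frame("scene")[:,:,::-1]
a=cv2.resize(a[200:310,260:400],(400,314),interpolation=cv2.INTER_CUBIC)
u,v=312,207
b=cv2.resize(b[v-50:v+50,u-64:u+64],(400,314),interpolation=cv2.INTER_CUBIC)
cv2.imwrite("pics/i.png",np.hstack([a,b]))
E
```

```text
time: 5.45
tool_pos: [0.5103, 0.0484, 0.0543]
tool_rot: [0.001, 0.635, 0.773, 0.001]
contact_force: [-0.3, -0.3, 0.4]
gripper_width: 0.002
grasp_force: 0.0
time: 5.95
tool_pos: [0.516, 0.0106, 0.0547]
tool_rot: [0.001, 0.33, 0.944, 0.0]
contact_force: [-0.5, 1.0, 0.2]
gripper_width: 0.0
grasp_force: 0.1
time: 6.15
tool_pos: [0.5156, 0.0107, 0.0541]
tool_rot: [0.001, 0.334, 0.943, 0.0]
contact_force: [-0.6, 0.7, -0.1]
gripper_width: 0.005
grasp_force: 0.0
```

View pics/i.png

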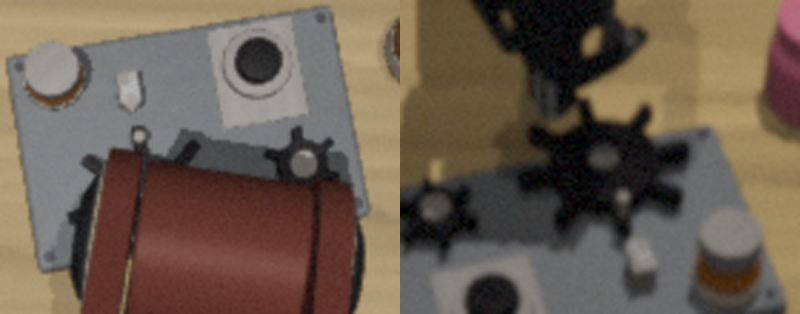

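The pin at (140,135) now sits right at the pointer (131,100), and the scene crop agrees. Now I'll lift and go to the plunger, turning so that the gripper's wide side faces away from the syrup bottle.

```bash
python3 -m inch '[{"dx":0,"dy":0,"dz":-0.04,"rx":0,"ry":0,"rz":0},{"dx":0,"dy":0,"dz":-0.09,"rx":0,"ry":0,"rz":0},{"dx":0,"dy":0,"dz":-0.09,"rx":0,"ry":0,"rz":0},{"dx":0,"dy":0,"dz":-0.09,"rx":0,"ry":0,"rz":0}]' -1; python3 -c "
from h import *
print(rel([.6625,-.0343,.12],95))"
```

```text
time: 6.65
tool_pos: [0.5157, 0.0109, 0.1265]
tool_rot: [0.002, 0.333, 0.943, 0.0]
contact_force: [0.1, -0.4, 0.4]
gripper_width: -0.002
grasp_force: 0.0
(array([-0.1782,  0.0712,  0.0087]), array([ 4.000e-04,  2.200e-03, -5.107e-01]))
```

```bash
python3 -m inch '[{"dx":-0.178,"dy":0.071,"dz":0,"rx":0,"ry":0,"rz":-0.51},{"dx":-0.178,"dy":0.071,"dz":0,"rx":0,"ry":0,"rz":-0.51},{"dx":-0.178,"dy":0.071,"dz":0,"rx":0,"ry":0,"rz":-0.51},{"dx":-0.178,"dy":0.071,"dz":0,"rx":0,"ry":0,"rz":-0.51},{"dx":-0.178,"dy":0.071,"dz":0,"rx":0,"ry":0,"rz":-0.51}]' -1;python3 -m inch '[{"dx":0,"dy":0,"dz":0,"rx":0,"ry":0,"rz":-0.02},{"dx":0,"dy":0,"dz":0,"rx":0,"ry":0,"rz":-0.02},{"dx":0,"dy":0,"dz":0,"rx":0,"ry":0,"rz":-0.02},{"dx":0,"dy":0,"dz":0,"rx":0,"ry":0,"rz":-0.02}]' -1
python3 - <<'E'
from h import *
print(rel([.6625,-.0343,.070],95))
snap("wrist","j.png");print(proj("wrist",[.6625,-.0343,.064]))
E
```

```text
time: 7.15
tool_pos: [0.6612, -0.0347, 0.1213]
tool_rot: [-0.002, -0.038, 0.999, 0.001]
contact_force: [-0.2, 0.1, 0.1]
gripper_width: -0.004
grasp_force: 0.0
time: 7.55
tool_pos: [0.661, -0.0342, 0.1249]
tool_rot: [-0.0, -0.05, 0.999, 0.0]
contact_force: [0.5, 0.1, 0.3]
gripper_width: -0.001
grasp_force: 0.0
(array([-0.0019, -0.0003,  0.0686]), array([ 0.    , -0.0001,  0.0088]))
(np.float64(318.67933520031704), np.float64(264.9563887005911))
```

View pics/j.png

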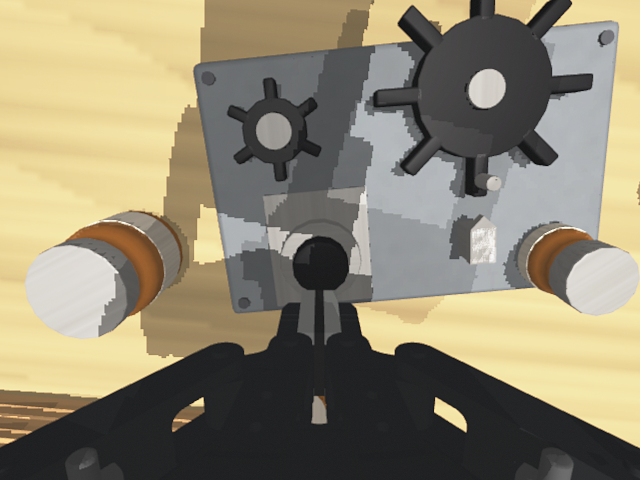

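The plunger is at (321,265), where I predicted it. The pin tooth (478,178) lines up with the pointer (482,218). Pressing now.

```bash
python3 -m inch '[{"dx":-0.002,"dy":0,"dz":0.05,"rx":0,"ry":0,"rz":0},{"dx":-0.002,"dy":0,"dz":0.068,"rx":0,"ry":0,"rz":0},{"dx":-0.002,"dy":0,"dz":0.077,"rx":0,"ry":0,"rz":0},{"dx":-0.002,"dy":0,"dz":0.083,"rx":0,"ry":0,"rz":0},{"dx":-0.002,"dy":0,"dz":0.086,"rx":0,"ry":0,"rz":0}]' -1;python3 -m inch '[{"dx":0,"dy":0,"dz":0,"rx":0,"ry":0,"rz":0},{"dx":0,"dy":0,"dz":0,"rx":0,"ry":0,"rz":0},{"dx":0,"dy":0,"dz":0,"rx":0,"ry":0,"rz":0},{"dx":0,"dy":0,"dz":0,"rx":0,"ry":0,"rz":0},{"dx":0,"dy":0,"dz":0,"rx":0,"ry":0,"rz":0}]' -1
```

```text
time: 8.1
tool_pos: [0.663, -0.0342, 0.0571]
tool_rot: [-0.0, -0.051, 0.999, 0.0]
contact_force: [-3.4, 0.4, 5.3]
gripper_width: -0.003
grasp_force: 2.6
time: 8.6
tool_pos: [0.6635, -0.0343, 0.0573]
tool_rot: [0.001, -0.051, 0.999, -0.0]
contact_force: [-3.7, 1.2, 5.1]
gripper_width: -0.006
grasp_force: 2.6
```

```bash
python3 -m inch '[{"dx":0,"dy":0,"dz":0.003,"rx":0,"ry":0,"rz":0},{"dx":0,"dy":0,"dz":0.005,"rx":0,"ry":0,"rz":0},{"dx":0,"dy":0,"dz":0.005,"rx":0,"ry":0,"rz":0},{"dx":0,"dy":0,"dz":0.005,"rx":0,"ry":0,"rz":0}]' -1
```

```text
time: 9.0
tool_pos: [0.6638, -0.0343, 0.0559]
tool_rot: [0.001, -0.051, 0.999, -0.0]
contact_force: [-9.2, 1.0, 15.6]
gripper_width: -0.001
grasp_force: 8.1
```

At 15.6 N (6 N is fully down) and z 0.056, the plunger is on its stop. Releasing.

```bash
python3 -m inch '[{"dx":0,"dy":0,"dz":-0.01,"rx":0,"ry":0,"rz":0},{"dx":0,"dy":0,"dz":-0.04,"rx":0,"ry":0,"rz":0},{"dx":0,"dy":0,"dz":-0.1,"rx":0,"ry":0,"rz":0},{"dx":0,"dy":0,"dz":-0.1,"rx":0,"ry":0,"rz":0},{"dx":0,"dy":0,"dz":-0.1,"rx":0,"ry":0,"rz":0}]' -1;python3 -m inch '[{"dx":0,"dy":0,"dz":0,"rx":0,"ry":0,"rz":0},{"dx":0,"dy":0,"dz":0,"rx":0,"ry":0,"rz":0},{"dx":0,"dy":0,"dz":0,"rx":0,"ry":0,"rz":0}]' -1
python3 - <<'E'
from h import *
snap("wrist","k.png")
E
```

```text
time: 9.5
tool_pos: [0.6649, -0.0346, 0.1347]
tool_rot: [0.003, -0.051, 0.999, -0.001]
contact_force: [-0.9, 1.1, -0.6]
gripper_width: 0.0
grasp_force: 0.0
time: 9.8
tool_pos: [0.662, -0.0341, 0.1302]
tool_rot: [-0.001, -0.051, 0.999, 0.0]
contact_force: [-0.2, 0.1, -0.7]
gripper_width: 0.001
grasp_force: 0.0
```

View pics/k.png

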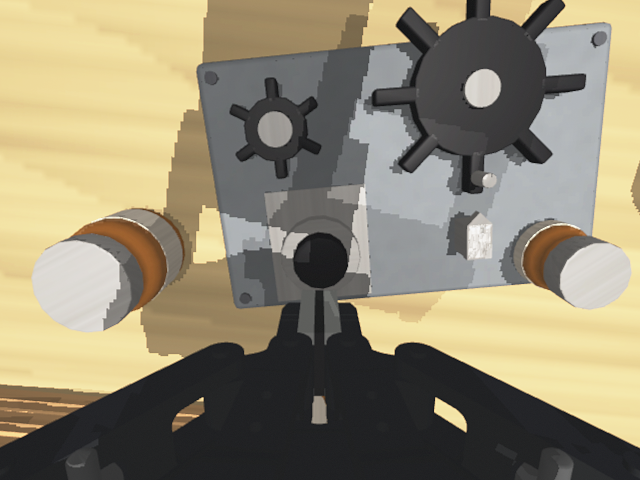

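The plunger (320,260) is up again. The pin (488,180) is at the pointer (480,218), and the small wheel and the two jars in this view haven't moved.

```bash
python3 -c "
from h import *
print(ticket.job_done())"
```

```text
the job is handed in; nothing more can be done
None
```

The job is handed in: I turned the large wheel two clicks so its pin is at the pointer, then pressed the plunger to its stop and let it come back up; the small wheel and the jars in the last picture had not moved, though the syrup bottle and jar_left were outside it.

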